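# Lay the empty milk carton on the drip mat

## Robot

A 6-joint arm with a two-finger parallel gripper is mounted at the origin on a cart in front of the work surface, level with it; the furniture and walls round the work are solid. World frame = base frame: x ahead of the robot, y to its left, z up, the work surface at z = 0. Lengths are in m, angles in rad, forces in N, time in s.
With the tool pointing down it reaches from about 0.425 to 0.95 m from the base axis. Payload 14.7 kg.
Tool frame: the origin (TCP) lies at the very end of the fingers, on their centre line; the grasp point (between the pads) lies 19 mm behind it (arm.tcp_to_grasp is the distance from the TCP to the grasp point, in m); z points along the fingers, y is the line along which they close (so a half turn about z gives the same grasp; the last joint's range is limited). The gripper opens to 85 mm and grips with 20 to 120 N. Pads are 22 mm wide; open, the fingers measure 114 mm over their backs; the gripper's body (76 mm by 85 mm) begins 54 mm behind the grasp point. The pads swing forward as they close: fully open they stand 13 mm farther back than shut.
Start: joints at [1.15, 0.48, 1.596, -0, 1.065, -0.047], TCP at [0.237, 0.605, 0.231] pointing down, gripper open.
Joint ranges: [-2.75, 2.75], [-0.82, 2.05], [0.23, 2.67], [-1.56, 4.7], [0.09, 2.69], [-2.92, 2.92]. Speed limits (rad/s): [1.89, 1.89, 2.39, 3.01, 3.01, 3.01].

## Interface

Orientations are given as a unit quaternion [x, y, z, w].
In Python, from rig import monitor, camera, get_calibration, arm gives the robot as it stands.
- The arm moves only by the tool jog_arm, never from a script. Its argument "increments" is one flat list of numbers, 7 for each row, row after row: the shift along the tool's x, y, z in units of 50 cm (1.0 is 50 cm), then the turn, a rotation vector about the tool's x, y, z in units of 180 degrees (1.0 is 180 degrees), then the closure, from -1 (fully open) to 1 (shut). In form: [x, y, z, rx, ry, rz, fingers, x, y, z, rx, ry, rz, fingers, ...]. A call has 1 to 10 rows; each row shifts and turns the commanded pose from where the row before left it, along the tool's axes as they then stand; what a row does not reach is not made up. A row lasts 1/8 s, in which the tool goes at most 62.5 mm and 10.7 degrees, less where a joint would pass 70% of its speed; a pose out of reach is approached as far as the arm can. A call with a number of a shift or a turn outside -1 to 1 is refused whole. A call with a gripper value outside its range is refused whole. The fingers move at their own pace and stop on an object; the grip force is fixed at half the most. Time passes only in rows, so rows that do not move let the fingers close. It gives the time, the measured TCP pose, the force, the opening and the grip force at its end, in the units of the state.
- monitor.read_state(): the state, without advancing time (a new reading comes with each control period).
- camera(name): name is "scene" or "side" or "wrist"; returns the picture (420x560x3 uint8, red, green, blue); there is no depth.
- get_calibration(name): a dict with "camera_matrix" (3x3 intrinsics, pixels), "dist_coeffs" ([k1, k2, p1, p2, k3] as OpenCV has them; the pictures are not rectified), "view" (4x4, takes a point from world to camera coordinates). Camera axes: x right, y up, looking along -z (the intrinsics and any distortion apply to the point x, -y, -z); pixel columns grow to the right and rows downward; lengths in m; the calibration is good to about 2 mm. A picture is of the moment at which its call begins: read the wrist's pose just before it. get_calibration takes no time and is no camera call; for the wrist camera it gives the pose at the moment of the call.
- arm.hand_in(): hands the job in; it is judged then, once.
The state is a dict: "t": time; "qpos": joint angles; "joint_vel": joint speeds; "joint_torque": joint torques, N m; "tool_pos": TCP position; "tcp_rot": TCP orientation; "contact_force": force on the tool from outside, world axes, zero at the start; "moment": the same for the moment, N m; "gripper_width": opening from 0.0 (shut) to 1.0 (fully open); "grip_force": force on a finger pad.
Only numpy, scipy, OpenCV 4.12 (cv2) and the standard library are available. Lean on these libraries where they do the work, as an engineer would, in place of code of your own. Each camera call takes 0.05 s, during which the arm holds its last target. There are 200 camera calls.

## Task

The rinsed, empty milk carton has to lie down to drain. Without gripping or lifting it, push it near its top so that it topples over onto the rubber drip mat and lands on its broad side, then push it along by its foot end until the whole carton lies on the mat, lengthwise, with nothing sticking out over the edges. Leave everything else standing where it is.

Things in the scene. Friction and masses are not known exactly. Their poses are not given: they have to be found in the camera images.
- carton: Milk carton, upright box, 0.15 kg: 66 mm thick (own x), 96 mm wide (own y), 166 mm tall (own z), plus a 16 mm screw cap. Origin: centre of its foot. Stands on the worktop 10 to 30 mm off one short end of the mat (left or right varies), a broad side (+x or -x) towards the mat, turned up to 0.1 rad. Topples when pushed some 60 mm near the top; then lies 66 mm high, foot end still off the mat.
- carton_foot (a point): centre of the carton's foot (underside when standing)
- carton_middle (a point): centre of the carton, 83 mm from its foot. While the carton tips over its foot edge this point rises from 83 to 89 mm at most, and the pushed top edge from 166 to 179 mm
- carton_top (a point): on the carton's long axis at the height of the top of its screw cap, 182 mm from the foot
- drip_mat: Flat rectangular dark rubber drip mat, ribbed lengthwise, stuck to the worktop: 210 mm long (own x, roughly left-right for the robot), 150 mm wide (own y), 5 mm thick. Origin at the centre of its underside. Overhead, the hood and wall cabinet begin beyond x = 0.59 m above z = 0.46 m: keep the wrist and forearm on the robot's side of them.
- cup: Small green-and-orange coffee cup with a handle, about 58x89 mm and 56 mm tall, standing off the other short end of the mat. Origin at the centre of its underside, own z up. Bystander.
- stopper: Black round bottle stopper, 49 mm wide, 27 mm tall, by the far long edge of the mat. Origin at its underside. Bystander.
- strainer: Round metal sink strainer, 79 mm wide, 19 mm tall, by the far long edge of the mat. Origin at its underside. Bystander.
- tumbler: Clear glass tumbler, 69 mm wide, 100 mm tall, farther back. Origin at its underside. Bystander.
- bottle: Clear plastic water bottle, 65 mm wide, 207 mm tall, farther back. Origin at its underside. Bystander.
- mug: White mug with a handle, 92x127 mm, 95 mm tall, farther back. Origin at its underside. Bystander.

How it is judged:
On the way:
1. the carton has toppled onto its broad side with its top end on the mat (angle between the x axis of carton and the z axis of drip_mat, either way round below 0.12 rad and angle between carton's own z axis and vertical between 1.4 and 1.74 rad and x of carton_top in the frame of drip_mat between -0.108 and 0.108 m and y of carton_top in the frame of drip_mat between -0.075 and 0.075 m), for 0.2 s.
At the end, for the whole second after the job is handed in: The carton lies still and flat on one of its broad sides on the mat, its long axis within 0.35 rad of the mat's, both ends of that axis (foot and top of cap) within the mat's length (3 mm overhang allowed) and within 31 mm of the mat's lengthwise centre line, so that the carton is on the mat (angle between the x axis of carton and the z axis of drip_mat, either way round below 0.12 rad and angle between carton's own z axis and vertical between 1.4 and 1.74 rad and x of carton_top in the frame of drip_mat between -0.108 and 0.108 m and x of carton_foot in the frame of drip_mat between -0.108 and 0.108 m and y of carton_top in the frame of drip_mat between -0.031 and 0.031 m and y of carton_foot in the frame of drip_mat between -0.031 and 0.031 m and angle between the z axis of carton and the x axis of drip_mat, either way round below 0.35 rad and height (world z) of carton_middle below 0.045 m and linear speed of carton below 0.02 m/s); the robot touches nothing.
It fails at once if the carton is lifted off the surface (its centre higher than tipping alone brings it) (height (world z) of carton_middle above 0.112 m).
It fails at once if another thing is moved more than 20 mm or tipped (distance of any of cup, stopper, strainer, tumbler, bottle, mug from where it was at the start of the episode above 0.02 m or angle between any of cup, stopper, strainer, tumbler, bottle, mug's own z axis and vertical above 0.3 rad).
It also fails if it takes over 40 s, if anything falls off the work surface, if the arm or the gripper's body presses on something with over 40 N, if the wrist force passes 120 N, or if a joint passes its speed limit or range.

## Working session

There is one attempt and no reset: what is moved stays moved. The work goes in short steps, Python scripts to look and compute and a tool call to move; the robot and the scene stay as the last step left them, time stands still between calls to the robot, and variables do not carry over. Pictures are saved under pics/ and viewed, at most 10 in all, crops included, and the job is handed in when it is done.

Besides the shell and the picture viewer there is one more tool, called after "Request:" as name(argument=value, ...) on one line, values as JSON. jog_arm: Moves the arm, as the interface text tells. Its arguments: {"type":"object","properties":{"increments":{"type":"array"}},"required":["increments"]}

```bash
mkdir -p pics; python3 - <<'E'
from rig import monitor,camera,get_calibration,arm
import cv2,numpy as np
for n in ("scene","side"):
    cv2.imwrite(f"pics/{n}0.png",camera(n)[:,:,::-1])
    c=get_calibration(n);print(n,np.round(c["camera_matrix"],1).tolist(),c["dist_coeffs"],np.round(c["view"],4).tolist())
s=monitor.read_state();print(s)
E
```

```text
scene [[395.7, 0.0, 278.2], [0.0, 395.7, 207.2], [0.0, 0.0, 1.0]] [-0.11474266  0.          0.          0.          0.        ] [[0.5564, -0.8308, -0.015, -0.2088], [0.5778, 0.3739, 0.7255, -0.4837], [-0.5971, -0.4123, 0.6881, -0.5199], [0.0, 0.0, 0.0, 1.0]]
side [[448.1, 0.0, 279.5], [0.0, 448.1, 212.2], [0.0, 0.0, 1.0]] [-0.10923345  0.          0.          0.          0.        ] [[0.9117, -0.4106, -0.0131, -0.489], [0.3618, 0.7876, 0.4988, -0.3649], [-0.1945, -0.4595, 0.8666, -0.9177], [0.0, 0.0, 0.0, 1.0]]
{'t': 0.1, 'qpos': array([ 1.15039713e+00,  4.80793004e-01,  1.59679978e+00, -3.26253735e-05,
        1.06511301e+00, -4.66173779e-02]), 'joint_vel': array([ 2.13101812e-03,  1.25607260e-03, -8.64269531e-04, -1.14779310e-03,
       -2.80462761e-05,  4.34882993e-04]), 'joint_torque': array([ 1.06645770e-03, -9.52257228e+01, -4.31041718e+01, -2.45569245e-04,
        5.22032613e-03,  1.13838726e-05]), 'tool_pos': array([0.23718979, 0.60478085, 0.23072521]), 'tcp_rot': array([ 1.85797045e-01,  9.82587985e-01, -5.44765226e-04, -1.14906157e-04]), 'contact_force': array([0.40454466, 0.24365494, 0.00181907]), 'moment': array([ 0.01308566,  0.03929381, -0.03206225]), 'grip_force': 0.0, 'gripper_width': 1.0031318917708048}
```

View pics/scene0.png

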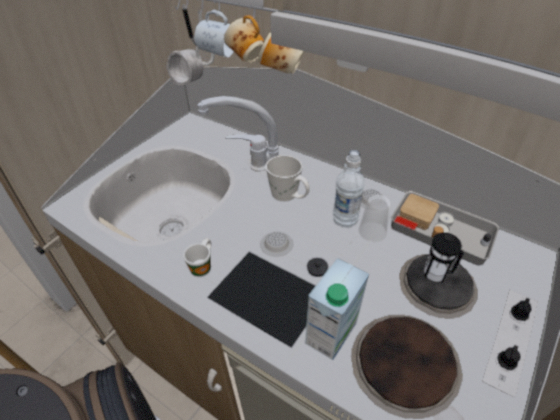

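View pics/side0.png

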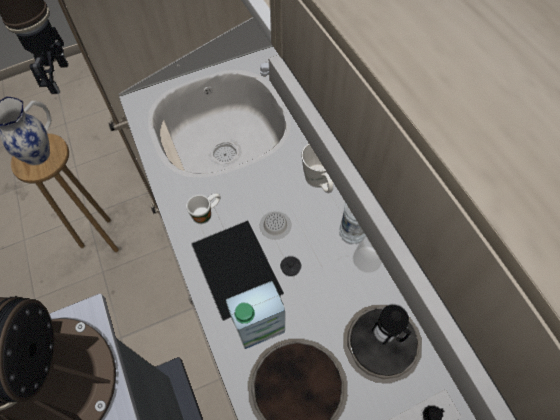

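The carton stands off the right end of the mat (scene cap at (337,294), side cap at (244,312)). The mat is the black quad: scene corners (251,255), (210,296), (293,339). I'll enlarge the carton and mat area for corner picking.

```bash
cat > h.py <<'E'
import numpy as np,cv2
from rig import get_calibration
def ray(n,px):
    c=get_calibration(n);V=np.array(c["view"]);K=np.array(c["camera_matrix"]);d=np.array(c["dist_coeffs"])
    u=cv2.undistortPoints(np.array(px,float).reshape(-1,1,2),K,d)[:,0]
    R=V[:3,:3];o=-R.T@V[:3,3]
    D=np.c_[u[:,0],-u[:,1],-np.ones(len(u))]@R
    return o,D/np.linalg.norm(D,axis=1)[:,None]
def plane(n,px,z):
    o,D=ray(n,px);return o+D*((z-o[2])/D[:,2])[:,None]
def tri(p1,p2,n1="scene",n2="side"):
    o1,D1=ray(n1,p1);o2,D2=ray(n2,p2);out=[]
    for a,b in zip(D1,D2):
        s=np.linalg.lstsq(np.c_[a,-b],o2-o1,rcond=None)[0]
        P,Q=o1+s[0]*a,o2+s[1]*b;out.append([*(P+Q)/2,np.linalg.norm(P-Q)])
    return np.array(out)
E
python3 - <<'E'
import cv2,numpy as np
from h import *
a=cv2.imread("pics/scene0.png");b=cv2.imread("pics/side0.png")
A=cv2.resize(a[240:370,200:380],None,fx=4,fy=4,interpolation=cv2.INTER_CUBIC)[:, :720]
cv2.imwrite("pics/zs.png",A)
B=cv2.resize(b[215:355,185:295],None,fx=4,fy=4,interpolation=cv2.INTER_CUBIC);cv2.imwrite("pics/zd.png",B)
for n,im in(("scene",a),("side",b)):
    m=(im.max(2)<45).astype(np.uint8);k,l,st,ce=cv2.connectedComponentsWithStats(m)
    for i in np.argsort(-st[1:,4])[:4]+1: 
        print(n,st[i],ce[i])
    g=((im[:,:,1].astype(int)-im[:,:,2]>50)&(im[:,:,1].astype(int)-im[:,:,0]>20)).astype(np.uint8)
    k,l,st,ce=cv2.connectedComponentsWithStats(g);i=np.argmax(st[1:,4])+1;print("cap",st[i],ce[i])
E
```

```text
scene [ 210  254  103   91 4819] [265.64992737 297.61278274]
scene [407 234  56  70 837] [440.92592593 255.42771804]
scene [121 365  34  55 653] [136.44563553 397.54211332]
scene [365 338  44  27 605] [384.32892562 350.31239669]
cap [327 284  21  22 376] [336.9787234  294.67021277]
side [   0  296  106  124 8646] [ 41.91394865 364.7630118 ]
side [ 193  222   90   98 4140] [232.98647343 263.5057971 ]
side [ 255  345   86   75 3431] [294.94229088 380.46487904]
side [ 351  305   64   68 1842] [383.08740499 330.71172638]
cap [235 303  19  17 231] [243.55844156 311.        ]
```

View pics/zs.png

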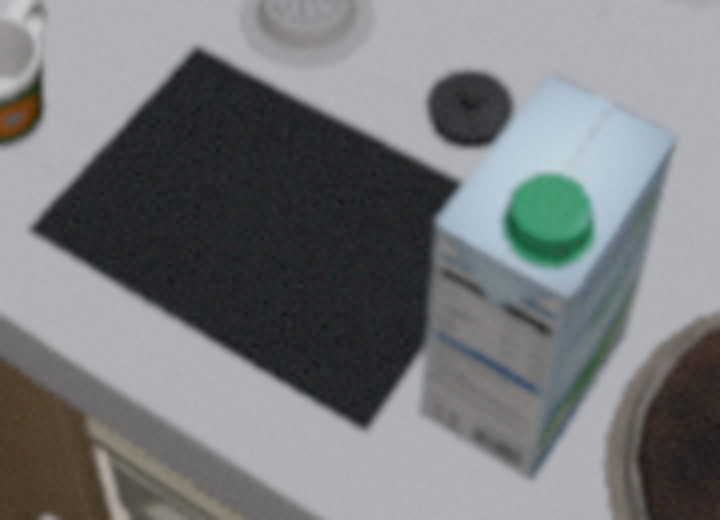

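View pics/zd.png

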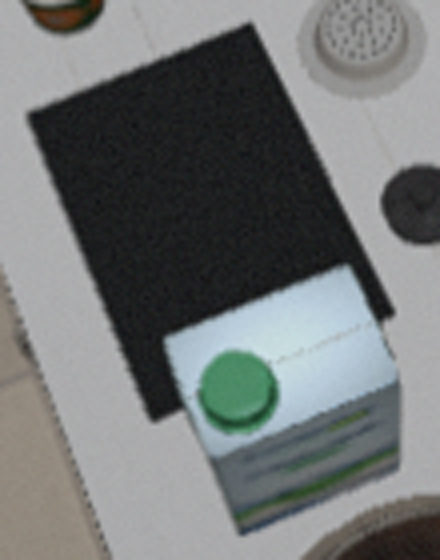

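Scene zoom: mat corners at (196,48), (35,230), (365,428); carton top at (551,76), (675,143), (566,297), (437,222); foot at (422,410), (533,476). Side zoom: mat at (252,25), (28,114), (153,422), (395,315); carton top at (350,265), (399,375), (217,457), (165,338); foot at (241,533), (400,468).

```bash
python3 - <<'E'
from h import *
np.set_printoptions(precision=4,suppress=True)
S=lambda l:np.array(l)/4+[200,240]-.375
D=lambda l:np.array(l)/4+[185,215]-.375
print("mat tri",tri(S([(196,48),(35,230),(365,428)]),D([(252,25),(28,114),(153,422)])),sep="\n")
M=plane("side",D([(252,25),(28,114),(153,422),(395,315)]),.005);print("mat side",M,np.linalg.norm(M-np.roll(M,-1,0),axis=1),M.mean(0))
m=plane("scene",S([(196,48),(35,230),(365,428)]),.005);print("scene",m,(m[0]+m[2])/2)
ts=S([(551,76),(675,143),(566,297),(437,222)]);td=D([(350,265),(399,375),(217,457),(165,338)])
T=tri(ts,td);print("top",T,T.mean(0))
for n,p in(("scene",ts),("side",td)):
    P=plane(n,p,.166);print(n,P,P.mean(0),np.linalg.norm(P-np.roll(P,-1,0),axis=1))
print("foot",tri(S([(533,476)]),D([(241,533)])),plane("scene",S([(422,410),(533,476)]),0),plane("side",D([(241,533),(400,468)]),0))
print("stopper",plane("scene",S([(470,108)]),.02),plane("side",[(290.5,266)],.02))
print("cap",tri([(337,293.5)],[(243.6,311)]))
print("cup",plane("scene",[(198,262)],.03),plane("side",[(204,207)],.03))
E
```

```text
mat tri
[[ 0.5354  0.1901 -0.0001  0.0001]
 [ 0.3884  0.1884 -0.0008  0.0032]
 [ 0.39   -0.0191 -0.0017  0.0003]]
mat side [[ 0.5347  0.1873  0.005 ]
 [ 0.3884  0.187   0.005 ]
 [ 0.3901 -0.0211  0.005 ]
 [ 0.5372 -0.0196  0.005 ]] [0.1463 0.2081 0.1472 0.2069] [0.4626 0.0834 0.005 ]
scene [[ 0.5322  0.1873  0.005 ]
 [ 0.3856  0.1833  0.005 ]
 [ 0.3871 -0.021   0.005 ]] [0.4596 0.0831 0.005 ]
top [[ 0.5056 -0.0399  0.1608  0.0026]
 [ 0.5044 -0.0998  0.1579  0.0051]
 [ 0.4126 -0.0976  0.1557  0.0001]
 [ 0.4112 -0.0379  0.163   0.0018]] [ 0.4584 -0.0688  0.1594  0.0024]
scene [[ 0.5011 -0.0429  0.166 ]
 [ 0.4973 -0.1039  0.166 ]
 [ 0.4065 -0.0996  0.166 ]
 [ 0.4091 -0.0397  0.166 ]] [ 0.4535 -0.0715  0.166 ] [0.0611 0.0909 0.0599 0.092 ]
side [[ 0.5051 -0.0404  0.166 ]
 [ 0.5038 -0.0996  0.166 ]
 [ 0.4124 -0.1007  0.166 ]
 [ 0.4112 -0.038   0.166 ]] [ 0.4581 -0.0697  0.166 ] [0.0592 0.0914 0.0627 0.0939]
foot [[ 0.4111 -0.0978  0.0013  0.0023]] [[ 0.4121 -0.0376  0.    ]
 [ 0.4113 -0.0987  0.    ]] [[ 0.4113 -0.0963  0.    ]
 [ 0.504  -0.0992  0.    ]]
stopper [[0.5699 0.0281 0.02  ]] [[0.5773 0.0287 0.02  ]]
cap [[ 0.4325 -0.0766  0.1728  0.0027]]
cup [[0.4314 0.2482 0.03  ]] [[0.4483 0.2545 0.03  ]]
```

Request:
jog_arm(increments=[0,0,-0.03,0,0,0.0545,1,0,0,-0.03,0,0,0.0545,1,0,0,-0.03,0,0,0.0545,1,0,0,-0.03,0,0,0.0545,1,0,0,-0.03,0,0,0.0545,1,0,0,-0.03,0,0,0.0545,1,0,0,-0.03,0,0,0.0545,1,0,0,0,0,0,0,1])

```text
t: 1.1
tool_pos: [0.2375, 0.6055, 0.337]
tcp_rot: [0.707, 0.707, 0.001, -0.0]
contact_force: [0.6, 0.3, 0.4]
gripper_width: 0.005
grip_force: 0.0
```

Request:
jog_arm(increments=[-0.1,0.06,0,0,0,0,1,-0.1,0.06,0,0,0,0,1,-0.1,0.06,0,0,0,0,1,-0.1,0.06,0,0,0,0,1,-0.1,0.06,0,0,0,0,1,-0.1,0.06,0,0,0,0,1,-0.1,0.06,0,0,0,0,1,-0.1,0,0,0,0,0,1,-0.1,0,0,0,0,0,1,-0.1,0,0,0,0,0,1])

```text
t: 2.35
tool_pos: [0.446, 0.1031, 0.3355]
tcp_rot: [0.706, 0.708, -0.0, -0.0]
contact_force: [1.2, 0.0, 0.4]
gripper_width: -0.002
grip_force: 0.0
```

Request:
jog_arm(increments=[-0.1,0.005,0,0,0,0,1,-0.1,0.005,0,0,0,0,1,-0.1,0.005,0,0,0,0,1,-0.1,0.005,0,0,0,0,1,-0.1,0,0,0,0,0,1,0,0,0.1,0,0,0,1,0,0,0.1,0,0,0,1,0,0,0.1,0,0,0,1,0,0,0.08,0,0,0,1,0,0,0,0,0,0,1])

```text
t: 3.6
tool_pos: [0.4538, -0.1443, 0.1437]
tcp_rot: [0.706, 0.708, -0.001, -0.003]
contact_force: [-0.2, 0.6, 1.2]
gripper_width: 0.0
grip_force: 0.0
```

Request:
jog_arm(increments=[0.024,0.004,-0.016,0,0,0,1,0.03,0,0,0,0,0,1,0.016,0,0,0,0,0,1,0.016,0,0,0,0,0,1,0.016,0,0,0,0,0,1,0.016,0,0,0,0,0,1])

```text
t: 4.35
tool_pos: [0.4583, -0.0857, 0.1543]
tcp_rot: [0.708, 0.707, -0.0, -0.0]
contact_force: [0.9, 0.9, 0.9]
gripper_width: -0.001
grip_force: 0.1
```

```bash
python3 - <<'E'
from rig import camera
import cv2
a=camera("scene")[230:370,180:380,::-1];b=camera("side")[205:345,170:370,::-1]
cv2.imwrite("pics/p1.png",cv2.resize(cv2.vconcat([a,b]),None,fx=2.1,fy=2.1,interpolation=cv2.INTER_CUBIC))
E
```

```text
(no output)
```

View pics/p1.png

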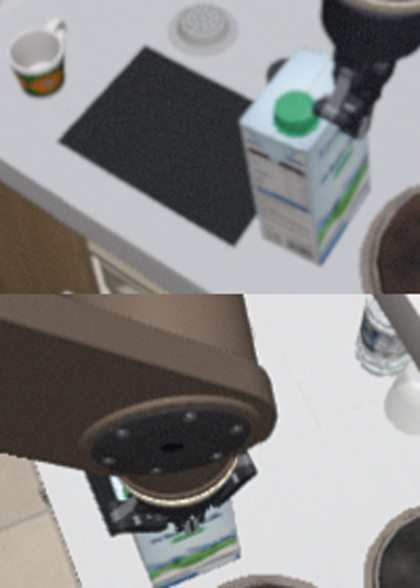

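The scene view (top half) shows the fingers at (335,100) against the carton's top edge. The carton has begun to tilt towards the mat. I'll carry on.

Request:
jog_arm(increments=[0.016,0,0,0,0,0,1,0.016,0,0,0,0,0,1,0.016,0,0,0,0,0,1,0.016,0,0,0,0,0,1,0.016,0,0,0,0,0,1,0,0,0,0,0,0,1,0,0,0,0,0,0,1])

```text
t: 5.32
tool_pos: [0.4584, -0.0462, 0.1543]
tcp_rot: [0.708, 0.707, -0.0, 0.0]
contact_force: [0.5, -0.0, 0.2]
gripper_width: -0.003
grip_force: 0.0
```

```bash
python3 - <<'E'
from rig import camera
import cv2
a=camera("scene")[190:370,100:380,::-1]
cv2.imwrite("pics/p2.png",cv2.resize(a,None,fx=2,fy=2,interpolation=cv2.INTER_CUBIC))
E
```

```text
(no output)
```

View pics/p2.png

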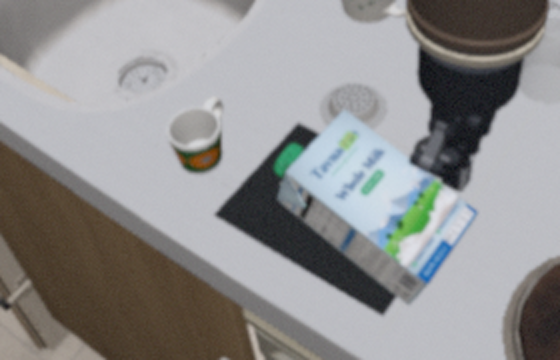

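The carton has fallen on its broad side: cap at (288,160) on the mat, foot end at about (410,300)–(478,207), just off the mat. I'll back away and measure.

Request:
jog_arm(increments=[-0.1,0,0,0,0,0,1,-0.1,0,0,0,0,0,1,-0.03,0,0,0,0,0,1,0,0,0,0,0,0,1])

```text
t: 5.88
tool_pos: [0.458, -0.162, 0.1542]
tcp_rot: [0.708, 0.706, 0.0, -0.0]
contact_force: [-0.2, 1.2, -1.2]
gripper_width: 0.001
grip_force: 0.0
```

```bash
python3 - <<'E'
from rig import camera
import cv2
a=camera("scene")[230:360,220:360,::-1];b=camera("side")[210:340,180:320,::-1]
cv2.imwrite("pics/p3.png",cv2.resize(cv2.hconcat([a,b]),None,fx=2.8,fy=2.8,interpolation=cv2.INTER_CUBIC))
E
```

```text
(no output)
```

View pics/p3.png

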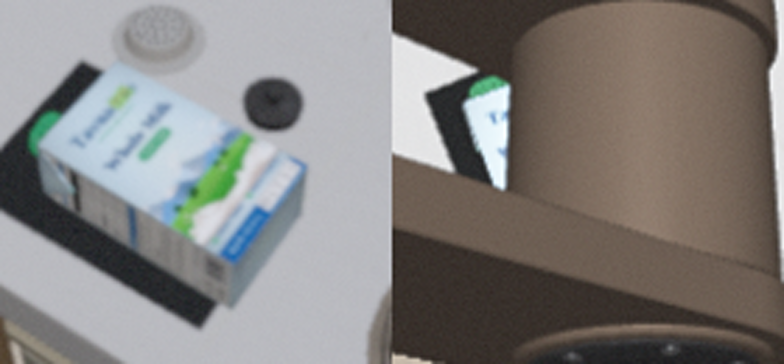

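Left half (scene): lying carton with top face corners (42,148), (112,64), (307,166), (232,262), foot bottom corners (232,306), (303,212), and cap at (45,133). The side view is blocked by the arm.

```bash
python3 - <<'E'
from h import *
np.set_printoptions(precision=4,suppress=True)
S=lambda l:np.array(l)/2.8+[220,230]-.32
P=plane("scene",S([(42,148),(112,64),(307,166),(232,262)]),.071);print(P,P.mean(0),np.linalg.norm(P-np.roll(P,-1,0),axis=1))
print(plane("scene",S([(232,306),(303,212)]),.004))
E
```

```text
[[ 0.4119  0.1257  0.071 ]
 [ 0.5007  0.1293  0.071 ]
 [ 0.4996 -0.0361  0.071 ]
 [ 0.4083 -0.0316  0.071 ]] [0.4551 0.0468 0.071 ] [0.0889 0.1654 0.0914 0.1573]
[[ 0.4133 -0.0309  0.004 ]
 [ 0.506  -0.0352  0.004 ]]
```

Request:
jog_arm(increments=[0,0,0.08,0,0,0,1,0,0,0.08,0,0,0,1,0,0,0.08,0,0,0,1,0.06,0,0,0,0,0,1,0.06,0,0,0,0,0,1,0.06,0,0,0,0,0,1,0,0,0,0,0,0,1])

```text
t: 6.85
tool_pos: [0.4578, -0.0685, 0.0344]
tcp_rot: [0.706, 0.708, -0.0, -0.0]
contact_force: [0.5, 0.2, -0.2]
gripper_width: -0.004
grip_force: 0.0
```

Request:
jog_arm(increments=[0.015,0,0,0,0,0,1,0.015,0,0,0,0,0,1,0.015,0,0,0,0,0,1,0.015,0,0,0,0,0,1,0.015,0,0,0,0,0,1,0.015,0,0,0,0,0,1,0.015,0,0,0,0,0,1,0,0,0,0,0,0,1])

```text
t: 7.85
tool_pos: [0.4583, -0.0182, 0.0343]
tcp_rot: [0.707, 0.707, -0.0, -0.0]
contact_force: [0.2, -0.5, 0.0]
gripper_width: 0.001
grip_force: 0.0
```

Back off, rise and move aside to clear both cameras.

Request:
jog_arm(increments=[-0.04,0,0,0,0,0,1,-0.08,0,0,0,0,0,1,0,0,-0.1,0,0,0,1,0,0,-0.1,0,0,0,1,-0.1,0,-0.1,0,0,0,1,-0.1,0,-0.1,0,0,0,1,-0.1,0,0,0,0,0,1,-0.1,0,0,0,0,0,1,-0.1,0,0,0,0,0,1,0,0,0,0,0,0,1])

```text
t: 9.1
tool_pos: [0.4576, -0.3203, 0.2225]
tcp_rot: [0.709, 0.705, -0.0, 0.0]
contact_force: [1.0, 0.6, 0.1]
gripper_width: 0.003
grip_force: 0.0
```

```bash
python3 - <<'E'
from rig import camera
import cv2
a=camera("scene")[230:360,200:340,::-1];b=camera("side")[210:340,180:320,::-1]
cv2.imwrite("pics/p4.png",cv2.resize(cv2.hconcat([a,b]),None,fx=2.8,fy=2.8,interpolation=cv2.INTER_CUBIC))
E
```

```text
(no output)
```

View pics/p4.png

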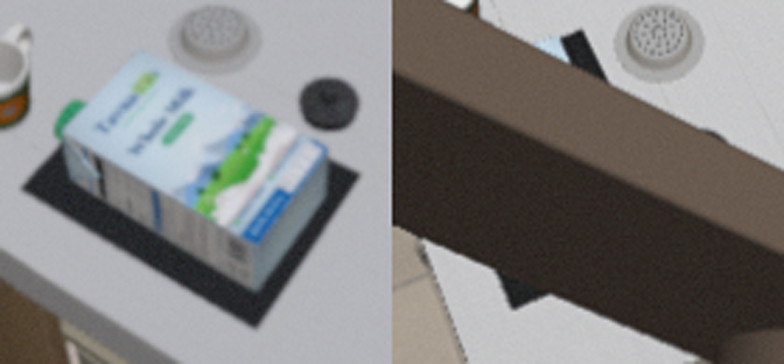

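The carton now lies within the mat. In the scene half, the foot bottom corners are at (255,291) and (325,197), the top face at (63,143), (137,52), (327,150), (255,248), and the mat shows all round.

```bash
python3 - <<'E'
from h import *
np.set_printoptions(precision=4,suppress=True)
S=lambda l:np.array(l)/2.8+[200,230]-.32
P=plane("scene",S([(63,143),(137,52),(327,150),(255,248)]),.071);print(P,P.mean(0))
print("foot",plane("scene",S([(255,291),(325,197)]),.005),"mat",plane("scene",S([(23,188),(257,327),(358,174)]),.005))
E
```

```text
[[ 0.4016  0.1489  0.071 ]
 [ 0.4975  0.1557  0.071 ]
 [ 0.4978 -0.0086  0.071 ]
 [ 0.4054 -0.0083  0.071 ]] [0.4506 0.0719 0.071 ]
foot [[ 0.4101 -0.006   0.005 ]
 [ 0.5031 -0.008   0.005 ]] mat [[ 0.3856  0.1846  0.005 ]
 [ 0.388  -0.0218  0.005 ]
 [ 0.5343 -0.0186  0.005 ]]
```

```bash
python3 -c "
from rig import arm
print(arm.hand_in())"
```

```text
the job is handed in; nothing more can be done
None
```

I handed the job in: the carton toppled onto its broad side and lies lengthwise on the mat, at least 13 mm inside both ends and about 5 mm off the centre line, in 9.2 s of robot time; the pictures showed no other item moved, but the judge's verdict was not returned.

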